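# Open the dial lock on the gauge case's hasp and present it

### The arm

A 6-joint arm with a two-finger parallel gripper is mounted at the origin on a cart in front of the work surface, level with it; the furniture and walls round the work are solid. World frame = base frame: x ahead of the robot, y to its left, z up, the work surface at z = 0. Lengths are in m, angles in degrees, forces in N, time in s.
With the tool pointing down it reaches from about 0.3 to 0.775 m from the base axis. Payload 14.6 kg.
Tool frame: the origin (TCP) lies on the centre line of the jaws, within the pads' length; the fingertips stand 8 mm ahead of it and the grasp point (between the pads) lies 11 mm behind it; z points along the fingers, y is the line along which they close (so a half turn about z gives the same grasp; the last joint's range is limited). The gripper opens to 94 mm and grips with 3 to 60 N. Pads are 16 mm wide; open, the fingers measure 119 mm over their backs; the gripper's body (75 mm by 177 mm) begins 78 mm behind the grasp point.
Start: joints at [62.934, 17.183, 87.147, -0, 75.671, -3.816], TCP at [0.217, 0.505, 0.213] pointing down, gripper open.
Joint ranges: [-173.82, 173.82], [-45.26, 126.66], [13.44, 144.39], [-59.66, 239.66], [0, 175.72], [-146.38, 146.38]. Speed limits (degrees/s): [127.2, 127.2, 147.25, 180, 180, 180].

### API

Orientations are given as [roll, pitch, yaw] about the fixed x, y, z axes, in that order (R = Rz(yaw) Ry(pitch) Rx(roll)).
In Python, from bench import observe, vision, order gives the robot as it stands.
- The arm moves only by the tool servo_tool, never from a script. Its argument "motion" is one flat list of numbers, 7 for each row, row after row: the turn, a rotation vector about the tool's x, y, z in degrees, then the shift along the tool's x, y, z in mm, then the closure, from 0 (fully open) to 1 (shut). In form: [rx, ry, rz, x, y, z, jaw, rx, ry, rz, x, y, z, jaw, ...]. A call has 1 to 12 rows; each row shifts and turns the commanded pose from where the row before left it, along the tool's axes as they then stand; what a row does not reach is not made up. A row lasts 1/8 s, in which the tool goes at most 62.5 mm and 10.7 degrees, less where a joint would pass 70% of its speed; a pose out of reach is approached as far as the arm can. A call is refused whole if a number of a shift passes 62.5 or a number of a turn 10.7, either way. A call with a gripper value outside its range is refused whole. The fingers move at their own pace and stop on an object; the grip force is fixed at half the most. Time passes only in rows, so rows that do not move let the fingers close. It gives the time, the measured TCP pose, the force, the opening and the grip force at its end, in the units of the state.
- observe(): the state, without advancing time (a new reading comes with each control period).
- vision.snapshot(name): name is "scene" or "top" or "wrist"; returns a dict with "image" (420x560x3 uint8, blue, green, red), "vfov" (degrees; the focal length in pixels is half the picture's height over the tangent of half this angle, whatever the lens; pixels are square), "cx", "cy" (the principal point, pixels), "rvec" (rotation vector, rad) and "tvec" (3), from world to camera coordinates, as OpenCV has them; the wrist camera has in their place "tool_from_camera" (4x4, takes a point from camera to tool coordinates, whose origin is the TCP and whose axes are the flange's). Camera axes: x right, y down, z forward; pixel columns grow to the right and rows downward; lengths in m; the calibration is good to about 2 mm. A picture is of the moment at which its call begins: read the wrist's pose just before it. There is no depth.
- order.finish_job(): hands the job in; it is judged then, once.
The state is a dict: "time": time; "joint_positions": joint angles; "qd": joint speeds; "tau": joint torques, N m; "tcp_pos": TCP position; "tcp_rot": TCP orientation; "force": force on the tool from outside, world axes, zero at the start; "moment": the same for the moment, N m; "finger_gap": finger opening in m; "gripper_force": force on a finger pad.
Only numpy, scipy, OpenCV 4.12 (cv2) and the standard library are available. Lean on these libraries where they do the work, as an engineer would, in place of code of your own. Each camera call takes 0.05 s, during which the arm holds its last target. There are 200 camera calls.

### The job

The flat case is shut by a block-shaped dial lock on its hasp, whose straight shackle bolt runs through the hasp's staple. Turn the dial, feeling its clicks, until its pointer rests in the notch that faces the pull grip, then draw the bolt out by that grip as far as it goes. Lift the lock off the hasp, bolt still drawn, and finish while holding it still and upright, at least 10 cm above the table and clear of everything; leave the block, the bearing and the tape measure where they are.

Things in the scene. Friction and masses are not known exactly. Their poses are not given: they have to be found in the camera images.
- hasp: Fixed hasp: grey plate 110 x 135 mm (x, y), origin under its centre. The lock stands on its steel leaf, 10 mm above the table, inside a rim (top 16 mm above the table, 1.5 mm play). The leaf climbs at y = -62 mm on to a flat black case (168 x 220 x 34 mm, y = -65 to -285 mm) fixed to it. In the middle a staple, an inverted U of 8 mm bar spanning x, its top 45 mm above the table.
- lock: Loose dial lock: dark steel block 50 x 70 x 56 mm (x, y, z), about 0.45 kg with dial and bolt, origin under its centre, z up, axes as the hasp's. Dial in the middle of its top, bolt out of its +y end; grip it by the flat long sides, 50 mm apart. A gap 26 mm wide, 38 mm high in its underside straddles the staple. Until the bolt is drawn it lifts about 2 mm; the rim stops it turning or sliding.
- lock_dial (a joint): Dial angle (rad) about the lock's z, anticlockwise from above positive, -0.7 to 2.0. 0: pointer faces the lock's +y end, the pull grip and the bright index bar on the lock's top. Only this notch frees the bolt (to 0.08 either way). Sprung clicks every 0.314 (18 degrees), about 0.05 N m; let go, it settles in the nearest. Starts 2 to 4 clicks anticlockwise of 0.
- dial_grip (a point): Grip point on the dial's axis, 78 mm above the lock's underside. Black disc 40 mm across, its face 60 mm above the lock's underside, carrying an upright bar 10 mm wide, 22 mm high (top at 82 mm) and 37 mm long, pointed at one end, with a bright line on top from middle to point. This point's y axis lies along the bar to the point.
- lock_bolt (a joint): Travel of the bolt (m) along the lock's +y axis: 0 locked, 0.032 drawn out to its stop; the staple is free from 0.026 on. It slides with about 2 N of friction and stays where it is left; blocked after 1 mm unless the dial is in its open notch.
- pull_grip (a point): Grip point on the bolt's pull grip, 9 mm below its top: an upright dark block 16 x 18 x 44 mm (x, y, z), from 10 to 54 mm above the lock's underside, its middle 64 mm from the lock's middle towards +y when locked, on an 11 mm round bolt 19 mm above the lock's underside. Axes as the lock's; moves with the bolt.
- block: Bystander: machined metal block 40 x 60 x 25 mm with holes, loose; origin at the centre of its underside.
- bearing: Bystander: ball bearing 42 mm across, 12 mm high, lying flat, loose; origin at the centre of its underside.
- tape_measure: Bystander: tape measure 36 x 81 x 64 mm, loose; origin at the centre of its underside.
Things that resemble listed ones, but are neither listed nor needed, are in the scene too. What is meant by the lock is not green or red, and is the larger of those in its own colour.

How it is judged:
By the outcome, as a careful person would: the job done as asked, in the order asked, and still so for the second after the job is handed in, while the arm keeps its last pose, push and grip.
It also fails if it takes over 50 s, if anything falls off the work surface, if the arm or the gripper's body presses on something with over 40 N, if the wrist force passes 120 N, or if a joint passes its speed limit or range.

## Working session

There is one attempt and no reset: what is moved stays moved. The work goes in short steps, Python scripts to look and compute and a tool call to move; the robot and the scene stay as the last step left them, time stands still between calls to the robot, and variables do not carry over. Pictures are saved under pics/ and viewed, at most 10 in all, crops included, and the job is handed in when it is done.

Besides the shell and the picture viewer there is one more tool, called after "Emit:" as a command line: name --argument value ..., lists and objects as JSON in quotes. servo_tool: Moves the arm, as the interface text tells. Its arguments: {"type":"object","properties":{"motion":{"type":"array"}},"required":["motion"]}

```bash
ls; mkdir -p pics
python3 - <<'E'
from bench import observe, vision, order
import cv2,numpy as np,pickle
s=observe();print(s)
S={n:vision.snapshot(n) for n in("scene","top")}
pickle.dump(S,open('s.pkl','wb'))
for n in S:
  print(n,{k:v for k,v in S[n].items() if k!='image'})
  cv2.imwrite(f'pics/{n}0.png',S[n]['image'])
E
```

```text
pics
{'time': 0.0, 'joint_positions': array([ 6.29337094e+01,  1.72170080e+01,  8.71817891e+01, -1.09313956e-03,
        7.56706511e+01, -3.81528311e+00]), 'qd': array([-0.0056222 , -0.07514998,  0.0361697 , -0.04439447,  0.18312104,
        0.05580248]), 'tau': array([ 2.42808646e-04, -5.31811774e+01, -3.52723396e+01,  7.07935542e-02,
        2.46351818e-02, -1.27419321e-04]), 'tcp_pos': array([0.21699817, 0.50509269, 0.21286213]), 'tcp_rot': array([-1.79930635e+02, -3.56463005e-03,  1.56749262e+02]), 'force': array([-0.20720863, -1.16226439,  0.422679  ]), 'moment': array([ 0.04099548, -0.04460993,  0.0103245 ]), 'gripper_force': 0.0, 'finger_gap': 0.09410336211227585}
scene {'vfov': 42.23839218580898, 'cx': 279.3290349976509, 'cy': 205.7425734519932, 'rvec': array([ 1.91209736, -0.83882887,  0.54716747]), 'tvec': array([-0.38705367,  0.22909842,  1.33201942])}
top {'vfov': 53.14207585541638, 'cx': 284.1239615096119, 'cy': 207.65936165716872, 'rvec': array([ 2.17024646, -2.18616159,  0.15336125]), 'tvec': array([-0.05255784,  0.55599737,  0.98852109])}
```

View pics/scene0.png

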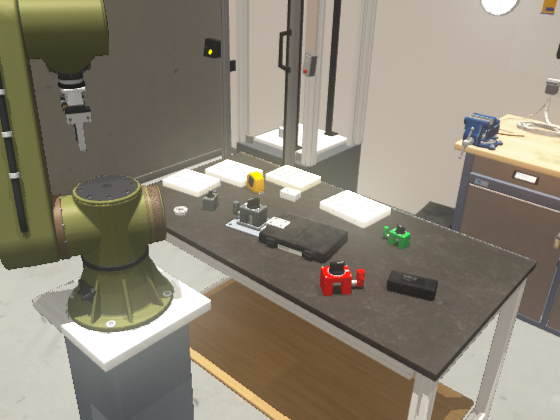

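View pics/top0.png

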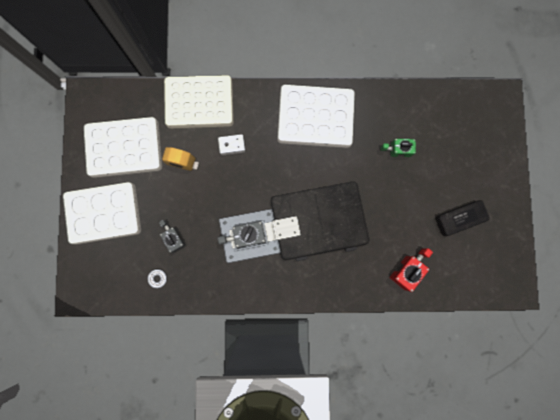

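The top view shows four dial locks:
- Green at (402,146) and red at (411,270): ruled out by colour.
- Small dark one at (172,236): the smaller of its colour, and not on a hasp.
- Large dark one at (248,235): it stands on the hasp plate with its grip to the left at (222,238). It is the one meant.

I'll confirm this in one crop and measure.

```bash
cat > h.py <<'E'
import cv2,numpy as np
def K(s):
    h,w=s['image'].shape[:2]; f=h/2/np.tan(np.radians(s['vfov']/2)); return np.array([[f,0,s['cx']],[0,f,s['cy']],[0,0,1.]])
def ray(s,uv,z):
    R=cv2.Rodrigues(s['rvec'])[0]; c=-R.T@s['tvec']
    d=R.T@np.linalg.inv(K(s))@np.array([uv[0],uv[1],1.]); return c+d*(z-c[2])/d[2]
def proj(s,P):
    return cv2.projectPoints(np.array(P,float).reshape(-1,1,3),s['rvec'],s['tvec'],K(s),None)[0].reshape(-1,2)
def wcam(s,o):  # turn wrist snapshot into one with rvec,tvec
    from scipy.spatial.transform import Rotation as Ro
    T=np.eye(4);T[:3,:3]=Ro.from_euler('xyz',o['tcp_rot'],degrees=True).as_matrix();T[:3,3]=o['tcp_pos']
    M=np.linalg.inv(T@s['tool_from_camera']); s=dict(s);s['rvec']=cv2.Rodrigues(M[:3,:3])[0].ravel();s['tvec']=M[:3,3];return s
E
python3 - <<'E'
from h import *;import pickle
S=pickle.load(open('s.pkl','rb'));t=S['top']
im=t['image']
hsv=cv2.cvtColor(im,cv2.COLOR_BGR2HSV)
for uv,z in [((248,235),.07),((222,238),.064),((172,236),.04),((180,158),.064),((231,144),.025),((157,279),.012)]: print(uv,ray(t,uv,z).round(3))
print('base proj',proj(t,[[0,0,0],[.217,.505,.213],[.3,0,0]]).round(0))
# case contour
m=((im.max(2)<40)).astype(np.uint8);m[:170]=0;m[270:]=0;m[:,:262]=0;m[:,385:]=0
# lock crop
a=cv2.resize(im[200:270,205:310],None,fx=5,fy=5,interpolation=cv2.INTER_CUBIC)
b=cv2.resize(S['scene']['image'][180:250,195:300],None,fx=5,fy=3.5,interpolation=cv2.INTER_CUBIC)
b=cv2.resize(S['scene']['image'][180:250,195:275],(280,245),interpolation=cv2.INTER_CUBIC)
c=cv2.resize(im[215:257,152:194],(245,245),interpolation=cv2.INTER_CUBIC)
o=np.zeros((600,800,3),np.uint8);o[:350,:525]=a;o[352:597,:280]=b;o[352:597,285:530]=c
cv2.imwrite('pics/crop1.png',o)
E
```

```text
(248, 235) [0.488 0.029 0.07 ]
(222, 238) [0.482 0.089 0.064]
(172, 236) [0.489 0.21  0.04 ]
(180, 158) [0.672 0.19  0.064]
(231, 144) [0.716 0.073 0.025]
(157, 279) [0.387 0.251 0.012]
base proj [[262. 444.]
 [-11. 378.]
 [261. 314.]]
```

View pics/crop1.png

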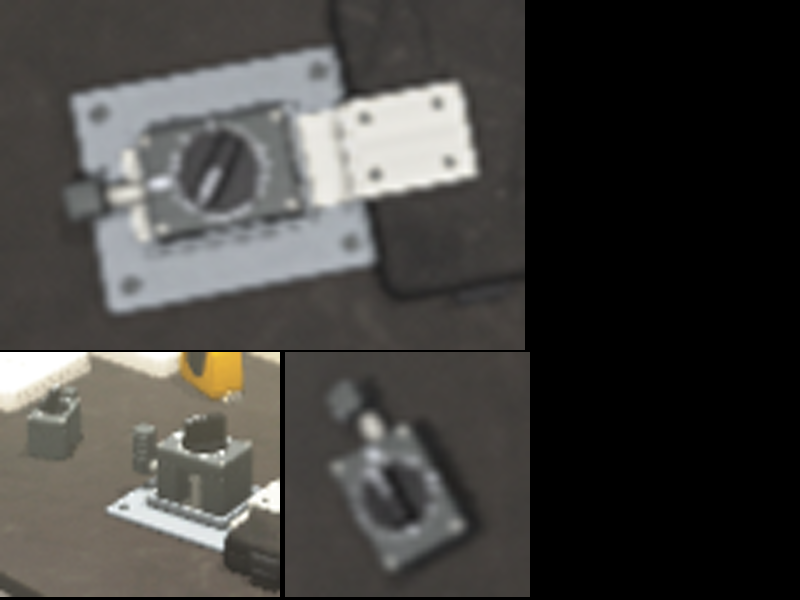

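The crop confirms it. The large dark lock sits on the grey hasp plate with its grip to the left. The bright dial line points from about (222,170) to (200,205) in the crop, roughly 50° anticlockwise of the grip, so 3 clicks. I'll move above it for a wrist view.

Emit:
servo_tool --motion '[0, 0, 0, -36.4, -27.5, -3, 0, 0, 0, 0, -36.4, -27.5, -3, 0, 0, 0, 0, -36.4, -27.5, -3, 0, 0, 0, 0, -36.4, -27.5, -3, 0, 0, 0, 0, -36.4, -27.5, -3, 0, 0, 0, 0, -36.4, -27.5, -3, 0, 0, 0, 0, -36.4, -27.5, -3, 0, 0, 0, 0, -36.4, -27.5, -3, 0, 0, 0, 0, -36.4, -27.5, -3, 0, 0, 0, 0, -36.4, -27.5, -3, 0, 0, 0, 0, -36.4, -27.5, -3, 0, 0, 0, 0, -36.4, -27.5, -3, 0]'

```text
time: 1.6
tcp_pos: [0.4886, 0.0283, 0.2494]
tcp_rot: [-180.0, -0.0, 156.7]
force: [0.1, 1.5, 0.3]
finger_gap: 0.0941
gripper_force: 0.0
```

Run:
```python
from bench import observe, vision
from h import *;import pickle
o=observe();w=vision.snapshot('wrist');print(o['time'],o['tcp_pos'],o['tcp_rot'],o['joint_positions'],o['force'])
pickle.dump((o,w),open('w1.pkl','wb'));cv2.imwrite('pics/w1.png',w['image'])
s=wcam(w,o);print(-cv2.Rodrigues(s['rvec'])[0].T@s['tvec'])
print(proj(s,[[.488,.029,.07],[.482,.089,.064]]))
```

```text
1.6 [0.48861751 0.02827305 0.24938393] [-1.79996765e+02 -1.76150907e-02  1.56745535e+02] [-9.78938439e-01  7.83390601e+00  9.36828838e+01  3.75907807e-03
  7.85007370e+01 -6.77252235e+01] [0.11481489 1.49842157 0.25603914]
[0.42423059 0.05613038 0.41999081]
[[275.98611423 199.71958229]
 [321.84154101 173.81590376]]
```

View pics/w1.png

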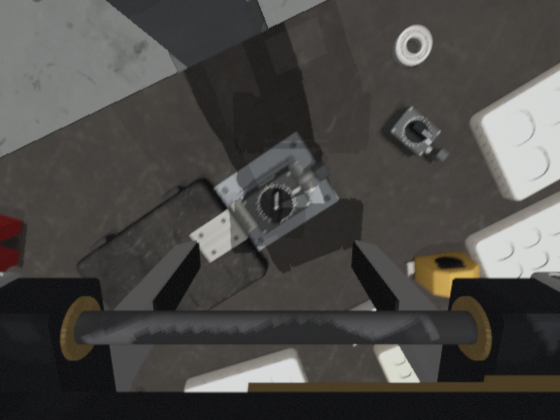

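The wrist view shows the lock at (277,203) with its grip at about (318,174), matching the projected position. I'll enlarge both views to measure.

Run:
```python
from h import *;import pickle
S=pickle.load(open('s.pkl','rb'));t=S['top'];o,w=pickle.load(open('w1.pkl','rb'));s=wcam(w,o)
print(K(s)[0,0],K(t)[0,0])
for n,c,(u0,v0,u1,v1) in(('top',t,(215,200,285,270)),('wrist',s,(205,120,345,260))):
    im=c['image'];h=cv2.cvtColor(im,cv2.COLOR_BGR2HSV).astype(int)
    b,g,r=[im[...,i].astype(int) for i in range(3)]
    m=((b-r>12)&(b>70)).astype(np.uint8);M=np.zeros_like(m);M[v0:v1,u0:u1]=m[v0:v1,u0:u1]
    M=cv2.morphologyEx(M,cv2.MORPH_OPEN,np.ones((3,3)))
    p=cv2.findNonZero(M);R=cv2.minAreaRect(p);B=cv2.boxPoints(R)
    print(n,R);P=np.array([ray(c,q,.006) for q in B]);print(P.round(4),P.mean(0).round(4));
    for i in range(2):
        d=P[i+1]-P[i];print(np.linalg.norm(d).round(4),np.degrees(np.arctan2(d[1],d[0])).round(1))
a=cv2.resize(t['image'][205:265,210:300],(396,264),interpolation=cv2.INTER_CUBIC)
b=cv2.resize(s['image'][130:250,210:345],(675,600),interpolation=cv2.INTER_CUBIC)
cv2.imwrite('pics/w1c.png',b)
```

```text
308.49700382966455 419.8903099868004Traceback (most recent call last):
  File "<stdin>", line 9, in <module>
cv2.error: OpenCV(4.12.0) /io/opencv/modules/imgproc/src/convhull.cpp:143: error: (-215:Assertion failed) total >= 0 && (depth == CV_32F || depth == CV_32S) in function 'convexHull'
```

```bash
cat > m.py <<'E'
from h import *;import pickle
S=pickle.load(open('s.pkl','rb'));t=S['top'];o,w=pickle.load(open('w1.pkl','rb'));s=wcam(w,o)
print(t['image'][216,240],t['image'][256,240],s['image'][190,228],s['image'][235,268])
for n,c,(u0,v0,u1,v1),th in(('top',t,(215,200,285,270),(3,110)),('wrist',s,(205,120,345,260),(3,70))):
    im=c['image'];b,g,r=[im[...,i].astype(int) for i in range(3)]
    m=((b-r>th[0])&(b>th[1])).astype(np.uint8);M=np.zeros_like(m);M[v0:v1,u0:u1]=m[v0:v1,u0:u1]
    M=cv2.morphologyEx(M,cv2.MORPH_OPEN,np.ones((3,3)))
    p=cv2.findNonZero(M);R=cv2.minAreaRect(p);B=cv2.boxPoints(R)
    print(n,R,B.round(0).tolist());P=np.array([ray(c,q,.006) for q in B]);print(P.mean(0).round(4));
    for i in range(2):
        d=P[i+1]-P[i];print(np.linalg.norm(d).round(4),np.degrees(np.arctan2(d[1],d[0])).round(1))
E
python3 - <<'E'
from h import *;import pickle
o,w=pickle.load(open('w1.pkl','rb'))
cv2.imwrite('pics/w1c.png',cv2.resize(w['image'][130:250,210:345],(675,600),interpolation=cv2.INTER_CUBIC))
E
python3 m.py
```

```text
[178 173 168] [178 174 168] [143 141 137] [93 90 87]
top ((248.89825439453125, 235.5908203125), (44.62623596191406, 54.215728759765625), 79.2156982421875) [[218.0, 219.0], [271.0, 209.0], [280.0, 252.0], [226.0, 263.0]]
[0.49  0.03  0.006]
0.134 -79.5
0.1105 -169.6
wrist ((275.6370849609375, 192.71090698242188), (80.36482238769531, 99.31365203857422), 56.97612762451172) [[212.0, 186.0], [295.0, 132.0], [339.0, 199.0], [256.0, 253.0]]
[0.4923 0.0262 0.006 ]
0.132 99.1
0.1079 11.3
```

View pics/w1c.png

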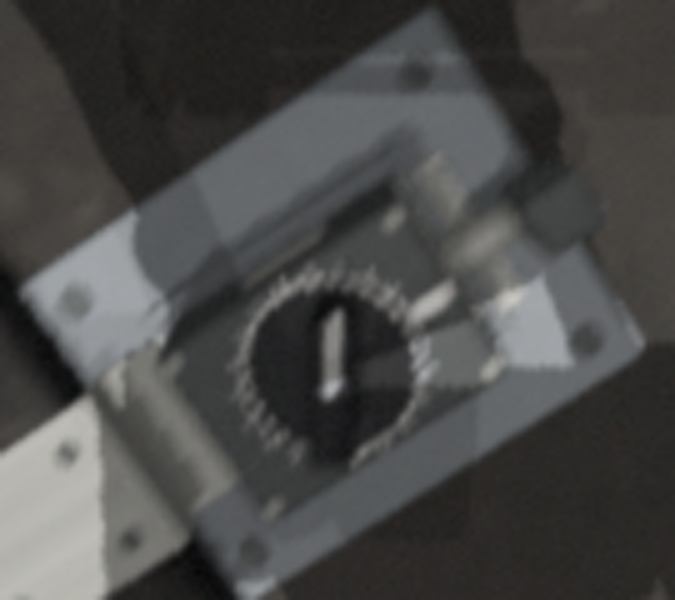

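The crop shows the dial disc centred at about (335,365), the bright line from (332,392) to (338,310), and the grip at (562,208).

Run:
```python
from h import *;import pickle
S=pickle.load(open('s.pkl','rb'));t=S['top'];o,w=pickle.load(open('w1.pkl','rb'));s=wcam(w,o)
f=lambda u,v:(210+u/5-.4,130+v/5-.4)
g=lambda u,v:(205+u/5-.4,200+v/5-.4)
print('disc',ray(s,f(335,365),.07),ray(t,g(222,170),.07))
a,b=ray(s,f(332,392),.092),ray(s,f(338,310),.092);print(a,b,np.degrees(np.arctan2(*(b-a)[1::-1])))
a,b=ray(t,g(222,168),.092),ray(t,g(202,204),.092);print(a,b,np.degrees(np.arctan2(*(b-a)[1::-1])))
print('grip',ray(s,f(562,208),.064),ray(t,g(81,197),.064))
```

```text
disc [0.49140109 0.0283151  0.07      ] [0.49134479 0.02646708 0.07      ]
[0.49244175 0.02709878 0.092     ] [0.4763338  0.03540921 0.092     ] 152.70984237491632
[0.4911557  0.02528624 0.092     ] [0.47496627 0.03429921 0.092     ] 150.89447522423453
grip [0.47927449 0.0902493  0.064     ] [0.47959974 0.09214432 0.064     ]
```

Lock at about (0.491, 0.0275), yaw 10.4°. The dial bar points at about 154°, 3 clicks anticlockwise. I'll descend onto the bar and close.

Emit:
servo_tool --motion '[0, 0, 2.3, -2.5, 0.3, 40, 0.3, 0, 0, 0, 0, 0, 40, 0.5, 0, 0, 0, 0, 0, 40, 0.5, 0, 0, 0, 0, 0, 30, 0.5, 0, 0, 0, 0, 0, 16.4, 0.5, 0, 0, 0, 0, 0, 0, 0.7, 0, 0, 0, 0, 0, 0, 1, 0, 0, 0, 0, 0, 0, 1, 0, 0, 0, 0, 0, 0, 1, 0, 0, 0, 0, 0, 0, 1]'

```text
time: 2.9
tcp_pos: [0.491, 0.0292, 0.0836]
tcp_rot: [179.9, 0.1, 154.4]
force: [1.1, 2.1, 2.5]
finger_gap: 0.0097
gripper_force: 30.0
```

Emit:
servo_tool --motion '[0, 0, 6, 0, 0, 0, 1, 0, 0, 6, 0, 0, 0, 1, 0, 0, 6, 0, 0, 0, 1, 0, 0, 6, 0, 0, 0, 1, 0, 0, 6, 0, 0, 0, 1, 0, 0, 6, 0, 0, 0, 1]'

```text
time: 3.65
tcp_pos: [0.4912, 0.0291, 0.0836]
tcp_rot: [179.9, 0.0, 118.3]
force: [2.9, 1.6, 3.3]
finger_gap: 0.0097
gripper_force: 30.0
```

```bash
python3 -c "
from bench import observe
o=observe();print(o['tcp_pos'],o['tcp_rot'],o['force'],o['moment'],o['finger_gap'])"
```

```text
[0.49120578 0.0290852  0.08363758] [1.79907030e+02 4.04343741e-02 1.18253381e+02] [2.86417186 1.63355789 3.25739542] [ 0.28057088 -0.39031625  0.07018882] 0.009704274734781134
```

Emit:
servo_tool --motion '[0, 0, 6, 0, 0, 0, 1, 0, 0, 6, 0, 0, 0, 1, 0, 0, 6, 0, 0, 0, 1, 0, 0, 0, 0, 0, 0, 1]'

```text
time: 4.15
tcp_pos: [0.4912, 0.0291, 0.0836]
tcp_rot: [179.9, 0.0, 100.5]
force: [3.9, 3.0, 4.9]
finger_gap: 0.0096
gripper_force: 30.0
```

```bash
python3 -c "
from bench import observe
o=observe();print(o['tcp_pos'],o['tcp_rot'],o['force'],o['moment'],o['finger_gap'])"
```

```text
[0.49123947 0.02910232 0.08363237] [1.79894148e+02 8.74537724e-03 1.00483507e+02] [3.90525341 2.98895165 4.88883521] [ 0.32909691 -0.49038744 -0.08107031] 0.009621755033843894
```

Emit:
servo_tool --motion '[0, 0, 0, 0, 0, 0, 0.6, 0, 0, 0, 0, 0, 0, 0.5, 0, 0, 0, 0, 0, 0, 0.2, 0, 0, 0, 0, 0, -30, 0, 0, 0, 0, 0, 0, -40, 0, 0, 0, 0, 0, 0, 0, 0]'

```text
time: 4.9
tcp_pos: [0.4917, 0.0289, 0.1554]
tcp_rot: [179.8, 0.1, 100.5]
force: [-0.2, -0.5, -0.7]
finger_gap: 0.0667
gripper_force: 0.0
```

Run:
```python
from bench import observe, vision
from h import *;import pickle
o=observe();w=vision.snapshot('wrist');t=vision.snapshot('top');print(o['time'],o['tcp_pos'],o['tcp_rot'],o['finger_gap'])
pickle.dump((o,w,t),open('w2.pkl','wb'))
s=wcam(w,o);q=proj(s,[[.491,.0285,.07]])[0];print(q)
u,v=[int(x) for x in q];u0,v0=max(u-80,0),max(v-70,0);print(u0,v0)
cv2.imwrite('pics/w2c.png',cv2.resize(w['image'][v0:v0+150,u0:u0+160],(640,600),interpolation=cv2.INTER_CUBIC))
```

```text
4.9 [0.49165217 0.02894929 0.1554325 ] [1.79752540e+02 5.40017925e-02 1.00475193e+02] 0.06666749353894551
[274.40068201 221.98363785]
194 151
```

View pics/w2c.png

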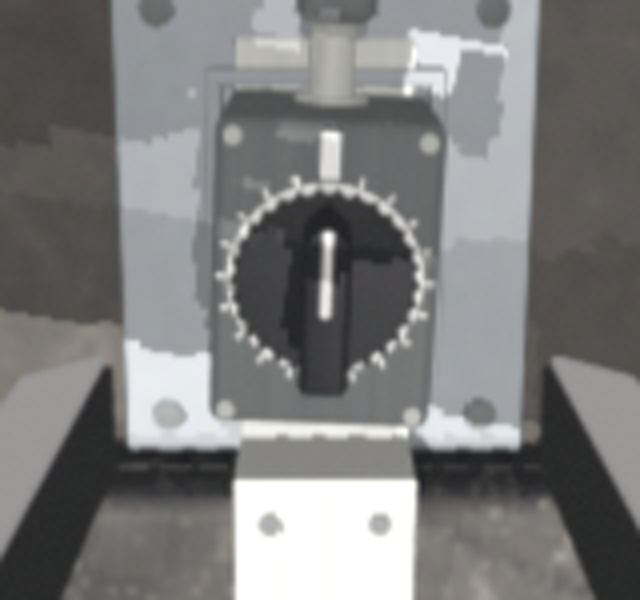

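The bright line (326,320)→(328,232) points straight at the index bar (331,155), so the dial is in the open notch. Next I'll refine the lock position and aim for the grip.

Run:
```python
from h import *;import pickle
o,w,t=pickle.load(open('w2.pkl','rb'));s=wcam(w,o);f=lambda u,v:(194+u/4-.4,151+v/4-.4)
print('disc',ray(s,f(327,284),.07)); print('index',ray(s,f(331,156),.066))
for z,n,L in((.006,'plateholes',[(155,10),(493,10),(480,411),(168,413)]),(.066,'screws',[(232,134),(429,142),(412,416),(226,409)])):
  P=np.array([ray(s,f(*p),z) for p in L]);print(n,P.mean(0)); d=P[0]+P[1]-P[2]-P[3];print(np.degrees(np.arctan2(d[1],d[0])))
print('grip',ray(s,f(338,8),.064))
im=w['image'][60:170,230:330];cv2.imwrite('pics/w2d.png',cv2.resize(im,(500,550)))
```

```text
disc [0.49174107 0.02898467 0.07      ]
index [0.48764626 0.0558373  0.066     ]
plateholes [0.49113753 0.02910527 0.006     ]
100.45524688354159
screws [0.49125694 0.0289019  0.066     ]
98.14946578030329
grip [0.48345553 0.08640509 0.064     ]
```

Emit:
servo_tool --motion '[0, 0, 0, 32, 0.5, 0, 0.3, 0, 0, 0, 32, 0, 0, 0.4, 0, 0, 0, 0, 0, 40, 0.4, 0, 0, 0, 0, 0, 40, 0.4, 0, 0, 0, 0, 0, 28.4, 0.5, 0, 0, 0, 0, 0, 0, 0.8, 0, 0, 0, 0, 0, 0, 1, 0, 0, 0, 0, 0, 0, 1, 0, 0, 0, 0, 0, 0, 1]'

```text
time: 6.12
tcp_pos: [0.4799, 0.0921, 0.0456]
tcp_rot: [179.9, -0.0, 100.4]
force: [-0.1, -0.2, 5.2]
finger_gap: 0.0159
gripper_force: 30.0
```

Gripped at a 16 mm gap, as expected. Pulling slowly along tool +x, slightly past 32 mm.

Emit:
servo_tool --motion '[0, 0, 0, 5, 0, 0, 1, 0, 0, 0, 5, 0, 0, 1, 0, 0, 0, 5, 0, 0, 1, 0, 0, 0, 5, 0, 0, 1, 0, 0, 0, 5, 0, 0, 1, 0, 0, 0, 4, 0, 0, 1, 0, 0, 0, 2, 0, 0, 1, 0, 0, 0, 0, 0, 0, 1]'

```text
time: 7.12
tcp_pos: [0.4743, 0.1228, 0.0453]
tcp_rot: [179.9, 0.0, 100.5]
force: [-0.5, 0.1, 6.8]
finger_gap: 0.0157
gripper_force: 30.0
```

Emit:
servo_tool --motion '[0, 0, 0, 1, 0, 0, 1, 0, 0, 0, 1, 0, 0, 1, 0, 0, 0, 0.5, 0, 0, 1, 0, 0, 0, 0, 0, 0, 1]'

```text
time: 7.62
tcp_pos: [0.4738, 0.1247, 0.045]
tcp_rot: [179.9, 0.1, 100.5]
force: [1.3, -5.1, 4.4]
finger_gap: 0.0159
gripper_force: 30.0
```

Emit:
servo_tool --motion '[0, 0, 0, 1, 0, 0, 1, 0, 0, 0, 1, 0, 0, 1, 0, 0, 0, 0, 0, 0, 1]'

```text
time: 8.0
tcp_pos: [0.4734, 0.1262, 0.0449]
tcp_rot: [180.0, 0.1, 100.5]
force: [2.2, -9.1, 2.2]
finger_gap: 0.0157
gripper_force: 30.0
```

The pull force is rising, so the bolt is at its stop. I'll release, rise, move over the lock and check.

Emit:
servo_tool --motion '[0, 0, 0, 0, 0, 0, 0.8, 0, 0, 0, 0, 0, 0, 0.5, 0, 0, 0, 0, 0, 0, 0.2, 0, 0, 0, 0, 0, -50, 0, 0, 0, 0, 0, 0, -60, 0, 0, 0, 0, -49, 0, 0, 0, 0, 0, 0, -49, 0, 0, 0, 0, 0, 0, 0, 0, 0, 0]'

```text
time: 9.0
tcp_pos: [0.491, 0.0284, 0.1547]
tcp_rot: [180.0, 0.0, 100.3]
force: [0.7, 1.7, 0.2]
finger_gap: 0.0849
gripper_force: 0.0
```

Run:
```python
from bench import observe, vision
from h import *;import pickle
o=observe();w=vision.snapshot('wrist');print(o['time'],o['tcp_pos'],o['tcp_rot'],o['finger_gap'],o['force'])
pickle.dump((o,w),open('w3.pkl','wb'))
s=wcam(w,o);q=proj(s,[[.491,.029,.07]])[0];print(q)
u0,v0=int(q[0])-80,max(int(q[1])-110,0);print(u0,v0)
cv2.imwrite('pics/w3c.png',cv2.resize(w['image'][v0:v0+150,u0:u0+160],(640,600),interpolation=cv2.INTER_CUBIC))
```

```text
9.0 [0.49103688 0.0283867  0.15467429] [1.79996849e+02 5.69069566e-03 1.00260919e+02] 0.08492631026279274 [0.68367651 1.70457812 0.18758245]
[275.74701116 221.2477893 ]
195 111
```

View pics/w3c.png

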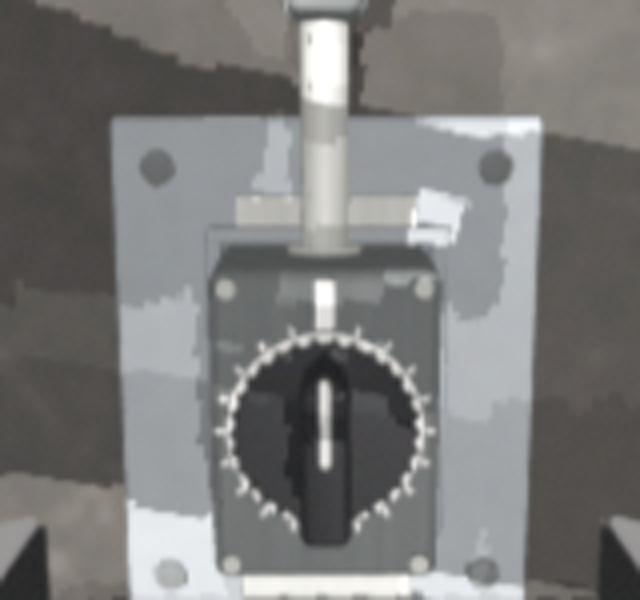

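The bolt is fully drawn and the dial is still at the index. I'll descend and grip the lock's long sides.

Emit:
servo_tool --motion '[0, 0, 0, 5, 0.3, 30, 0, 0, 0, 0, 0, 0, 35, 0, 0, 0, 0, 0, 0, 30, 0, 0, 0, 0, 0, 0, 20, 0, 0, 0, 0, 0, 0, 0, 0.3, 0, 0, 0, 0, 0, 0, 0.6, 0, 0, 0, 0, 0, 0, 0.8, 0, 0, 0, 0, 0, 0, 0.8, 0, 0, 0, 0, 0, 0, 0.8]'

```text
time: 10.18
tcp_pos: [0.4903, 0.0355, 0.04]
tcp_rot: [180.0, 0.0, 100.4]
force: [-0.6, 0.3, 2.9]
finger_gap: 0.0501
gripper_force: 30.0
```

Emit:
servo_tool --motion '[0, 0, 0, 0, 0, -3, 0.8, 0, 0, 0, 0, 0, -4, 0.8, 0, 0, 0, 0, 0, -5, 0.8, 0, 0, 0, 0, 0, 0, 0.8]'

```text
time: 10.68
tcp_pos: [0.4904, 0.0355, 0.0521]
tcp_rot: [180.0, 0.0, 100.4]
force: [0.7, -0.2, -4.3]
finger_gap: 0.0498
gripper_force: 30.0
```

The load is only the lock's weight. Raising it about 16 cm.

Emit:
servo_tool --motion '[0, 0, 0, 0, 0, -8, 0.8, 0, 0, 0, 0, 0, -14, 0.8, 0, 0, 0, 0, 0, -18, 0.8, 0, 0, 0, 0, 0, -20, 0.8, 0, 0, 0, 0, 0, -20, 0.8, 0, 0, 0, 0, 0, -20, 0.8, 0, 0, 0, 0, 0, -20, 0.8, 0, 0, 0, 0, 0, -16, 0.8, 0, 0, 0, 0, 0, -10, 0.8, 0, 0, 0, 0, 0, -4, 0.8, 0, 0, 0, 0, 0, 0, 0.8, 0, 0, 0, 0, 0, 0, 0.8]'

```text
time: 12.18
tcp_pos: [0.49, 0.0355, 0.2011]
tcp_rot: [-179.9, -0.0, 100.5]
force: [0.3, -0.6, -4.7]
finger_gap: 0.0493
gripper_force: 30.0
```

Run:
```python
from bench import observe, vision
from h import *
o=observe();print(o)
a=vision.snapshot('scene')['image'];b=vision.snapshot('wrist')['image']
A=cv2.resize(a[130:260,170:330],(480,390),interpolation=cv2.INTER_CUBIC)
c=np.zeros((390,800,3),np.uint8);c[:,:480]=A;c[:240,480:]=cv2.resize(b,(320,240));cv2.imwrite('pics/end.png',c)
```

```text
{'time': 12.175, 'joint_positions': array([-1.24974242e-01,  1.03462685e+01,  9.73224424e+01, -9.84035801e-04,
        7.23914388e+01, -1.05760849e+01]), 'qd': array([-0.01188195,  0.00123132, -0.03061966, -0.0785252 ,  0.03956402,
       -0.02107292]), 'tau': array([ 4.11021465e-03, -4.76657975e+01, -3.63651359e+01,  9.77055123e-02,
        4.03185294e-02, -4.33298283e-05]), 'tcp_pos': array([0.48996443, 0.03552707, 0.20107519]), 'tcp_rot': array([-1.79940700e+02, -1.01182413e-02,  1.00451404e+02]), 'force': array([ 0.28504125, -0.57353016, -4.72743904]), 'moment': array([-0.09127182,  0.02333717, -0.01141025]), 'gripper_force': 29.9993132147938, 'finger_gap': 0.04934387142087748}
```

View pics/end.png

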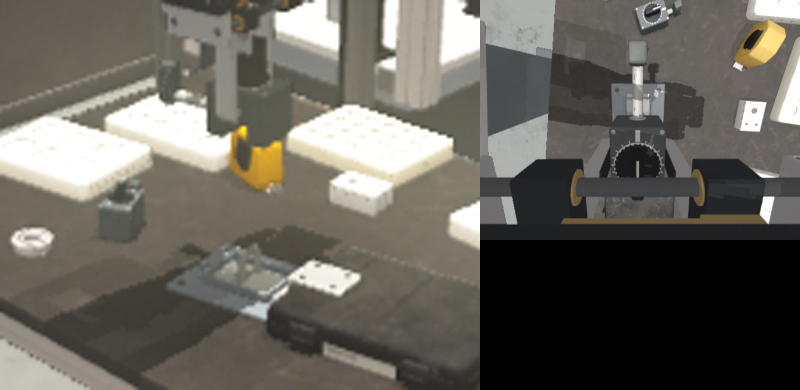

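The lock hangs upright in the jaws, with its underside about 17 cm up and the bolt still drawn. The hasp is empty and the bystanders are untouched.

```bash
python3 -c "
from bench import order
print(order.finish_job())"
```

```text
the job is handed in; nothing more can be done
None
```

The job is handed in at about 12 s: dial turned to the open notch, bolt drawn to its stop, and the lock lifted off the hasp and held still and upright about 17 cm above the table, with the block, bearing and tape measure left alone.

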